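Turn the board over in the rework frame and lock it

TASK

The circuit board in the blue rework frame shows its component side and has to be soldered from behind. Loosen the frame's black T-knob well back (anticlockwise, to its loose end), swing the cradle over by its red rod towards the robot's side until the board lies level with its solder side up, then lock it there by turning the T-knob clockwise to its stop. Leave the solder spool, the flux tin and the side cutters where they are.

Things in the scene. Friction and masses are not known exactly. Their poses are not given: they have to be found in the camera images.
- frame: The fixed rework frame: blue base plate 90 x 250 mm, 15 mm high, two aluminium posts, a grey clamp housing beyond the +y post. Origin on the bench midway between the posts (158 mm apart); z up. Its y axis runs along the turning axis, which lies 115 mm above the bench over the origin; its -x side is nearer the robot.
- cradle (a joint): Angle (rad) of the aluminium cradle (80 x 138 mm) with the board, about the frame's +y axis. 0: level, solder side up, red rod on the frame's -x side; 1.57: rod straight up; 3.14: component side up, rod on the +x side. Stops at -0.5 and 3.5, none at 0. With the knob loose it is balanced and stays where it is left (friction about 0.15 Nm); the tight knob brakes it.
- rod_mid (a point): Middle of the red hand rod: 12 mm thick, 112 mm long, parallel to the frame's y axis, 85 mm from the turning axis; swings with the cradle. Its two 8 mm arms stand 50 mm either side of the middle; 39 mm are free between rod and cradle rail. Held from above, the rod can turn between the finger pads.
- board_mid (a point): Centre of the green circuit board fixed in the cradle, 66 x 118 x 3 mm, on the turning axis; turns with it, y along its length. The board's +z face is the solder side (bare green with silver solder dots), the -z face carries the components, up to 15 mm tall.
- knob (a joint): Angle (rad) of the black T-knob: 0 loose stop, 1.3 tight stop; grows clockwise as seen looking down onto the knob. Up to about 0.6 the cradle is free; beyond, a cam in the housing presses ever harder on the cradle's brake disc. It stays where it is left; turning it takes under 0.5 Nm.
- knob_grip (a point): Grip point on the T-knob's axis, in its bar, at (-66, 120, 185) mm in the frame. z points out along the axis, which leans 30 degrees from vertical towards the frame's -x side; x and y turn with the knob. The bar is 60 mm long and 14 mm thick, tops 12 mm above this point; below it a collar 38 mm wide (tops 16 mm below), then the housing (34 mm below).
- knob_bar_end (a point): Point on the knob's bar at the height of knob_grip, 20 mm from it along the bar, under the white mark: the line from knob_grip to here gives the bar's direction. At knob angle 0.65 the bar lies in the frame's x-z plane, this end uppermost.
- spool: Green and white solder spool, 55 mm wide, 30 mm high, standing loose on the bench; origin under its centre.
- tin: Flux tin with red lid, 53 mm wide, 20 mm high, loose on the bench; origin under its centre.
- cutters: Side cutters with red handles, 48 x 132 x 12 mm, lying loose on the bench; origin under the centre.

How it is judged:
On the way, in this order (a step that is already met when the one before it is completed fails the run):
1. the T-knob is loosened (value of joint knob below 0.6 rad), for 0.2 s.
2. with the knob still loose, the board is turned level, solder side up (value of joint cradle between -0.1 and 0.1 rad and value of joint knob below 0.75 rad), for 0.2 s.
At the end, for the whole second after the job is handed in: The board lies level within 0.1 rad (6 degrees), solder side up and still, and the T-knob is turned clockwise to within 0.15 rad of its tight stop (angle above 1.15) (value of joint cradle between -0.1 and 0.1 rad and value of joint knob above 1.15 rad and velocity of joint cradle between -0.05 and 0.05 rad/s); the robot touches nothing.
It fails at once if the spool, tin or cutters are moved more than 30 mm (distance of any of spool, tin, cutters from where it was at the start of the episode above 0.03 m).
It also fails if it takes over 64 s, if anything falls off the work surface, if the arm or the gripper's body presses on something with over 40 N, if the wrist force passes 120 N, or if a joint passes its speed limit or range.

ROBOT

A 6-joint arm with a two-finger parallel gripper is mounted at the origin on a cart in front of the work surface, level with it; the furniture and walls round the work are solid. World frame = base frame: x ahead of the robot, y to its left, z up, the work surface at z = 0. Lengths are in m, angles in rad, forces in N, time in s.
With the tool pointing down it reaches from about 0.35 to 0.8 m from the base axis. Payload 7.3 kg.
Tool frame: the origin (TCP) lies at the centre of the arm's flange, where the gripper is bolted on; the fingertips stand 173 mm ahead of it and the grasp point (between the pads) lies 155 mm ahead of it; z points along the fingers, y is the line along which they close (so a half turn about z gives the same grasp; the last joint's range is limited). The gripper opens to 85 mm and grips with 20 to 120 N. Pads are 22 mm wide; open, the fingers measure 114 mm over their backs; the gripper's body (76 mm by 85 mm) begins 54 mm behind the grasp point. The pads swing forward as they close: fully open they stand 13 mm farther back than shut.
Start: joints at [1.042, 0.342, 1.524, -0, 1.275, -0.146], TCP at [0.196, 0.487, 0.405] pointing down, gripper open.
Joint ranges: [-2.53, 2.53], [-0.77, 2.02], [0.04, 2.7], [-1, 4.14], [0.28, 2.66], [-3.11, 3.11]. Speed limits (rad/s): [2.57, 2.57, 3.14, 3.14, 3.14, 3.14].

INTERFACE

Orientations are given as a rotation vector (axis times angle).
In Python, from rig import bot, cams gives the robot as it stands (bot), with the cameras (cams).
- The arm moves only by the tool drive_effector, called after ">>>" in YAML: its name, and indented under it one key for each argument. Schema: {"type":"object","properties":{"segments":{"type":"object","properties":{"tx":{"type":"array","items":{"type":"number"},"minItems":1,"maxItems":20},"ty":{"type":"array","items":{"type":"number"},"minItems":1,"maxItems":20},"tz":{"type":"array","items":{"type":"number"},"minItems":1,"maxItems":20},"turn":{"type":"array","items":{"type":"number"},"minItems":1,"maxItems":20}},"additionalProperties":false,"required":["tx","ty","tz","turn"]},"finger_gap":{"type":"number"},"grip_force":{"type":"number"},"only":{"type":"string"},"quiet":{"type":"boolean"},"lines":{"type":"string"}},"required":["segments"],"additionalProperties":false}. segments is an object with one list for each field, all of the same length, 1 to 20, a row being the entries at one place: tx, ty, tz (the shift in fractions of the full range, 1 being 0.75 m), turn (a turn about the tool's z in fractions of the full range, 1 being 2 pi rad); each row is the pose to reach, as a shift and turn from the pose commanded when the call began, along the tool's axes at that moment; what a row does not reach only later rows make up. A row lasts 1/10 s, in which the tool goes at most 0.05 m and 0.15 rad, less where a joint would pass 70% of its speed; a pose out of reach is approached as far as the arm can. finger_gap is the finger opening in m, set as the call begins (left out keeps the last). The fingers move at their own pace and stop on an object; grip_force is the grip in N (left out, the last holds). Time passes only in rows, so rows that do not move let the fingers close. The tool returns the time, the measured TCP pose, the force, the opening and the grip force at its end. only (a regular expression) keeps the lines of the reply that match it, lines (a string "A,B") keeps lines A to B, and quiet returns only ok. Shift and turn numbers lie between -1 and 1, and a call with a number outside is refused. Input that does not fit is refused with a message, and nothing moves.
- bot.state(): the state, without advancing time (a new reading comes with each control period).
- cams.camera(name): name is "scene" or "top" or "wrist"; returns (picture, depth): 384x512x3 uint8, red, green, blue; 384x512 float32, m along the optical axis (not along the pixel's ray), 0 where there is no reading.
- cams.camera_params(name): a dict with "K" (3x3 intrinsics, pixels), "k1" (the pictures are not rectified: a ray, as slopes to the right and down, at radius r is drawn at 1 + k1 r^2 times it, then the intrinsics apply), "R" (3x3) and "t" (3): a world point X has camera coordinates R X + t. Camera axes: x right, y down, z forward; pixel columns grow to the right and rows downward; lengths in m; the calibration is good to about 2 mm. A picture is of the moment at which its call begins: read the wrist's pose just before it. camera_params takes no time and is no camera call; for the wrist camera it gives the pose at the moment of the call.
- bot.finish_job(): hands the job in; it is judged then, once.
The state is a dict: "time_s": time; "joints": joint angles; "qvel": joint speeds; "effort": joint torques, N m; "ee_pos": TCP position; "eef_rot": TCP orientation; "ft_force": force on the tool from outside, world axes, zero at the start; "torque": the same for the moment, N m; "opening": finger opening in m; "grasp_force": force on a finger pad.
Only numpy, scipy, OpenCV 4.12 (cv2) and the standard library are available. Lean on these libraries where they do the work, as an engineer would, in place of code of your own. Each camera call takes 0.05 s, during which the arm holds its last target. There are 200 camera calls.

## Working session

There is one attempt and no reset: what is moved stays moved. The work goes in short steps, Python scripts to look and compute and a tool call to move; the robot and the scene stay as the last step left them, time stands still between calls to the robot, and variables do not carry over. Pictures are saved under pics/ and viewed, at most 10 in all, crops included, and the job is handed in when it is done.

```bash
ls; mkdir -p pics; python3 - <<'E'
from rig import bot, cams
import cv2
s=bot.state();print(s)
for n in("scene","top"):
    p,d=cams.camera(n);cv2.imwrite(f"pics/{n}0.png",p[:,:,::-1]);import numpy as np;np.savez(f"pics/{n}0.npz",p=p,d=d)
    c=cams.camera_params(n);print(n,c)
E
```

```text
pics
rig.py
{'time_s': 0.0, 'joints': array([ 1.04199286e+00,  3.42744402e-01,  1.52503720e+00, -7.84026876e-06,
        1.27543709e+00, -1.46038264e-01]), 'qvel': array([ 1.07434950e-03,  1.16897490e-03,  3.27544886e-05, -3.28629650e-04,
        4.75093437e-05,  1.90631746e-03]), 'effort': array([ 7.19462460e-04, -4.33679724e+01, -2.46008170e+01, -9.28341683e-05,
        7.86145596e-03,  1.00170257e-05]), 'ee_pos': array([0.19600678, 0.48688432, 0.40400746]), 'eef_rot': array([-5.97477796e-01, -3.08371226e+00,  2.41363778e-03]), 'ft_force': array([-0.24283733, -0.52603454,  0.27204802]), 'torque': array([0.0032837 , 0.0030632 , 0.03441482]), 'grasp_force': 0.0, 'opening': 0.08541440748876042}
scene {'K': array([[406.12764126,   0.        , 257.62862774],
       [  0.        , 406.12764126, 187.70207492],
       [  0.        ,   0.        ,   1.        ]]), 'k1': -0.0850720729420322, 'R': array([[ 0.57398169, -0.8188488 ,  0.00562743],
       [-0.58427155, -0.41434764, -0.69781286],
       [ 0.57373494,  0.39724386, -0.71625801]]), 't': array([-0.2549423 ,  0.38624425,  1.14534714])}
top {'K': array([[479.51877068,   0.        , 257.47625556],
       [  0.        , 479.51877068, 188.7579904 ],
       [  0.        ,   0.        ,   1.        ]]), 'k1': -0.1498531441679131, 'R': array([[ 2.58701596e-01, -9.65957281e-01,  1.25217489e-04],
       [-9.34666090e-01, -2.50353947e-01, -2.52432568e-01],
       [ 2.43870426e-01,  6.51876718e-02, -9.67614480e-01]]), 't': array([-0.09377434,  0.48462045,  1.35488947])}
```

View pics/scene0.png

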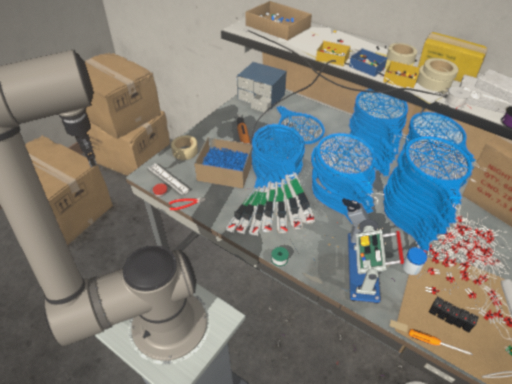

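View pics/top0.png

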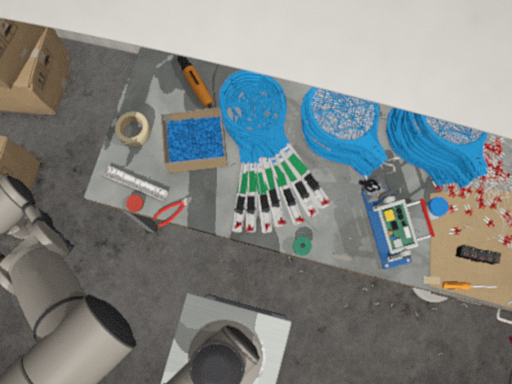

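```bash
python3 - <<'E'
import cv2,numpy as np
t=cv2.imread("pics/top0.png");s=cv2.imread("pics/scene0.png")
a=cv2.resize(t[170:275,345:445],None,fx=5.7,fy=5.7,interpolation=cv2.INTER_CUBIC)
cv2.imwrite("pics/tc.png",a)
b=cv2.resize(s[190:310,335:435],None,fx=5,fy=5,interpolation=cv2.INTER_CUBIC)
cv2.imwrite("pics/sc.png",b)
E
```

```text
(no output)
```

View pics/tc.png

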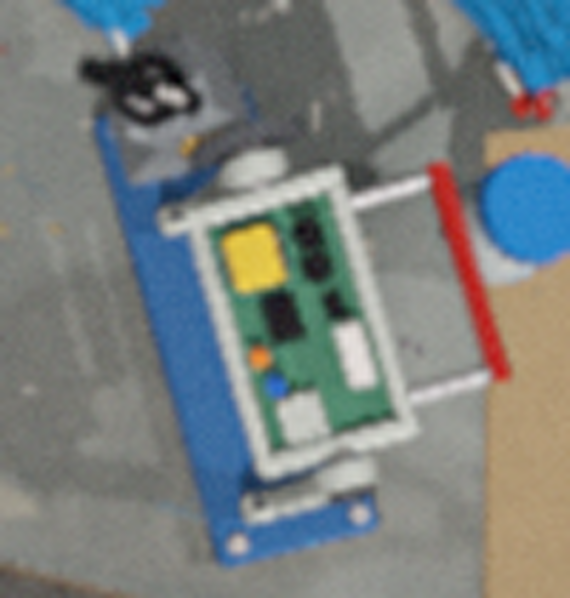

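View pics/sc.png

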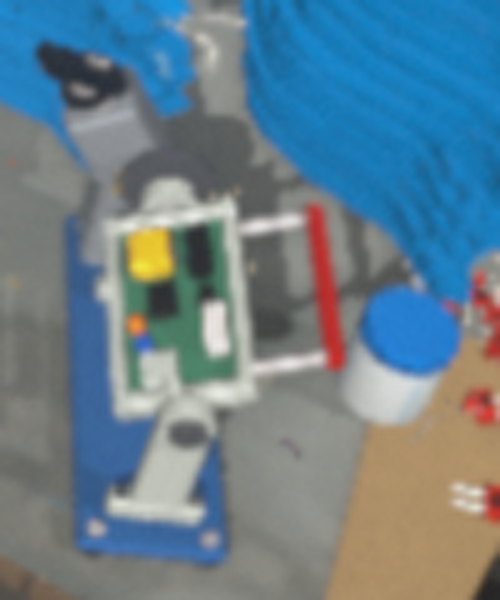

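```bash
cat > h.py <<'E'
import numpy as np
from rig import bot, cams
from scipy.spatial.transform import Rotation as R
def proj(c,X):
    p=np.atleast_2d(X)@c['R'].T+c['t'];q=p[:,:2]/p[:,2:];q=q*(1+c['k1']*(q**2).sum(1,keepdims=True))
    return q*[c['K'][0,0],c['K'][1,1]]+c['K'][:2,2]
def w(f,P):  # f=(x,y,yaw) frame -> world
    return np.atleast_2d(P)@R.from_euler('z',f[2]).as_matrix().T+[f[0],f[1],0]
KG=np.array([-.066,.120,.185]); KZ=np.array([-.5,0,np.sqrt(.75)])
KX=np.array([np.sqrt(.75),0,.5]) # uppermost bar direction at knob=.65
def bar(k): return R.from_rotvec(-(k-.65)*KZ).apply(KX)
def rod(c,y=0): return np.array([-.085*np.cos(c),y,.115+.085*np.sin(c)])
E
python3 - <<'E'
from h import *
from scipy.optimize import least_squares
T,S=cams.camera_params("top"),cams.camera_params("scene")
ut=lambda a:(np.array(a)+.5)/5.7-.5+[345,170]
us=lambda a:(np.array(a)+.5)/5-.5+[335,190]
tb=ut([(222,562),(380,525),(98,120),(440,170),(502,375)])
sb=us([(80,552),(225,562),(68,218),(316,208),(337,365)])
def pts(v):
    P=[(-.045,-.125,.015),(.045,-.125,.015),(-.045,.125,.015),rod(v[3],.056),rod(v[3],-.056)]
    return w(v[:3],P)
f=lambda v:np.r_[(proj(T,pts(v))-tb).ravel(),(proj(S,pts(v))-sb).ravel()]
r=least_squares(f,[.4,-.35,-1.4,3.0],loss='soft_l1');print(r.x.round(4));print(f(r.x).reshape(2,5,2).round(1))
v=r.x;np.save('fr.npy',v)
print("knob grip w",w(v,KG),"rod",w(v,rod(v[3])))
for k in(0,.65,1.3):
  for s in(-.03,.03):
    X=w(v,KG+.012*KZ+s*bar(k));print(k,s,((proj(T,X)-[345,170]+.5)*5.7).round(),((proj(S,X)-[335,190]+.5)*5).round())
E
```

```text
[ 0.4899 -0.3745 -1.1045  2.9449]
[[[ 0.6  2.7]
  [ 1.2  2.6]
  [ 1.4  0.4]
  [-1.  -4.4]
  [-1.  -2.4]]

 [[-1.3 -1. ]
  [ 0.3  0.7]
  [ 0.6 -0.5]
  [ 0.1  0.4]
  [-0.6 -0.2]]]
knob grip w [[ 0.56745913 -0.2615814   0.185     ]] rod [[ 0.52742797 -0.44894741  0.13161474]]
0 -0.03 [[ 99. 101.]] [[40. 65.]]
0 0.03 [[173.  -2.]] [[114.   3.]]
0.65 -0.03 [[77. 69.]] [[30. 46.]]
0.65 0.03 [[195.  30.]] [[124.  22.]]
1.3 -0.03 [[79. 29.]] [[40. 22.]]
1.3 0.03 [[193.  71.]] [[115.  46.]]
```

```bash
python3 - <<'E'
from h import *
from scipy.optimize import least_squares
T,S=cams.camera_params("top"),cams.camera_params("scene")
ut=lambda a:(np.array(a)+.5)/5.7-.5+[345,170]
us=lambda a:(np.array(a)+.5)/5-.5+[335,190]
tb=ut([(222,564),(380,527),(440,168),(502,378),(182,222),(412,435),(342,168),(262,477)][:4]+[(140,85)])
sb=us([(80,552),(225,562),(316,208),(337,365)]+[(85,75)])
def pts(v):
    P=[(-.045,-.125,.015),(.045,-.125,.015),rod(v[3],.056),rod(v[3],-.056),KG+.012*KZ]
    return w(v[:3],P)
f=lambda v:np.r_[(proj(T,pts(v))-tb).ravel(),(proj(S,pts(v))-sb).ravel()]
r=least_squares(f,[.4,-.35,-1.4,3.0]);print(r.x.round(4));print(f(r.x).reshape(2,5,2).round(1))
v=r.x;np.save('fr.npy',v)
print("knob grip w",w(v,KG),"rod",w(v,rod(v[3])))
for k in(0,.65,1.3):
  for s in(-.03,.03):
    X=w(v,KG+.012*KZ+s*bar(k));print(k,s,((proj(T,X)-[345,170]+.5)*5.7).round(),((proj(S,X)-[335,190]+.5)*5).round())
# depth check: points on board, plate
def world(c,uv,z):
    import cv2
    n=(np.array(uv,float)-c['K'][:2,2])/[c['K'][0,0],c['K'][1,1]];q=n.copy()
    for _ in range(9): q=n/(1+c['k1']*(q@q))
    return c['R'].T@(np.r_[q,1]*z-c['t'])
for nm,c,g,L in(("top",T,ut,[(230,545),(370,515),(115,160),(160,300),(140,80),(450,220),(490,345),(335,265)]),("scene",S,us,[(85,540),(215,550),(85,400),(320,240),(332,340),(180,250),(75,75)])):
    d=np.load(f"pics/{nm}0.npz")['d']
    for a in L:
        u=g(a);print(nm,a,world(c,u,d[int(round(u[1])),int(round(u[0]))]).round(3))
E
```

```text
[ 0.4846 -0.3773 -1.0973  2.8817]
[[[ 1.4  4.4]
  [ 2.1  4.1]
  [-0.4 -2.6]
  [-0.  -1.3]
  [-0.5 -3.9]]

 [[-0.9  1. ]
  [ 0.8  2.5]
  [ 0.2  0.6]
  [-0.2  0.3]
  [-1.9 -6.8]]]
knob grip w [[ 0.56131237 -0.26387386  0.185     ]] rod [[ 0.52207689 -0.45044174  0.13684417]]
0 -0.03 [[101. 115.]] [[39. 73.]]
0 0.03 [[175.  11.]] [[113.  10.]]
0.65 -0.03 [[79. 83.]] [[29. 54.]]
0.65 0.03 [[197.  44.]] [[124.  29.]]
1.3 -0.03 [[81. 43.]] [[38. 30.]]
1.3 0.03 [[195.  84.]] [[115.  54.]]
top (230, 545) [ 0.375 -0.389  0.016]
top (370, 515) [ 0.409 -0.459  0.018]
top (115, 160) [ 0.563 -0.287  0.012]
top (160, 300) [ 0.492 -0.325  0.022]
top (140, 80) [ 0.55  -0.261  0.199]
top (450, 220) [ 0.535 -0.432  0.153]
top (490, 345) [ 0.479 -0.462  0.154]
top (335, 265) [ 0.504 -0.385  0.133]
scene (85, 540) [ 0.366 -0.394  0.015]
scene (215, 550) [ 0.402 -0.461  0.018]
scene (85, 400) [ 0.454 -0.351  0.016]
scene (320, 240) [ 0.537 -0.436  0.154]
scene (332, 340) [ 0.472 -0.468  0.156]
scene (180, 250) [ 0.513 -0.365  0.118]
scene (75, 75) [ 0.545 -0.267  0.183]
```

```bash
python3 - <<'E'
from h import *
from scipy.optimize import least_squares
T,S=cams.camera_params("top"),cams.camera_params("scene")
ut=lambda a:(np.array(a)+.5)/5.7-.5+[345,170]
us=lambda a:(np.array(a)+.5)/5-.5+[335,190]
tb=ut([(222,564),(380,527),(98,120),(440,168),(502,378),(140,85)])
sb=us([(80,552),(225,562),(68,218),(316,208),(337,365),(85,75)])
def pts(v):
    o=v[4]
    P=[(-.045,-.125+o,.015),(.045,-.125+o,.015),(-.045,.125+o,.015),rod(v[3],.056),rod(v[3],-.056),KG+.012*KZ]
    return w(v[:3],P)
f=lambda v:np.r_[(proj(T,pts(v))-tb).ravel(),(proj(S,pts(v))-sb).ravel()]
r=least_squares(f,[.4,-.35,-1.1,2.8,.02],loss='soft_l1');print(r.x.round(4));print(f(r.x).reshape(2,6,2).round(1))
v=r.x;np.save('fr.npy',v)
print("knob grip w",w(v,KG),"rod",w(v,rod(v[3])))
for k in(0,.65,1.0,1.3):
  for s in(-.03,.03):
    X=w(v,KG+.012*KZ+s*bar(k));print(k,s,((proj(T,X)-[345,170]+.5)*5.7).round(),((proj(S,X)-[335,190]+.5)*5).round())
E
```

```text
[ 0.4757 -0.3813 -1.0888  2.7114  0.0191]
[[[ 0.8  1.4]
  [ 1.3  0.8]
  [ 0.4 -0.2]
  [ 0.2 -0.2]
  [ 0.9  1.5]
  [-0.  -0.2]]

 [[-0.9 -1.7]
  [ 0.7 -0.5]
  [-0.1 -1.2]
  [-0.3 -0. ]
  [-0.3  0.1]
  [-2.4 -4.3]]]
knob grip w [[ 0.55142317 -0.26716053  0.185     ]] rod [[ 0.51150288 -0.44972193  0.1504472 ]]
0 -0.03 [[104. 136.]] [[36. 86.]]
0 0.03 [[177.  32.]] [[110.  22.]]
0.65 -0.03 [[ 82. 104.]] [[27. 66.]]
0.65 0.03 [[200.  65.]] [[121.  41.]]
1.0 -0.03 [[80. 83.]] [[29. 53.]]
1.0 0.03 [[202.  86.]] [[119.  55.]]
1.3 -0.03 [[83. 64.]] [[36. 42.]]
1.3 0.03 [[198. 105.]] [[113.  66.]]
```

```bash
cat >> h.py <<'E'
def plan(P,yawdir):
    """P: grasp point target world; yawdir: world heading for tool x (mod pi). prints tool-axis shift and turn"""
    s=bot.state();M=R.from_rotvec(s['eef_rot']).as_matrix()
    g=s['ee_pos']+.155*M[:,2];d=M.T@(np.array(P)-g)
    h=np.arctan2(M[1,0],M[0,0]);t=-(yawdir-h);t=(t+np.pi/2)%np.pi-np.pi/2
    print('t',s['time_s'],'grasp',g.round(4),'z',M[:,2].round(3),'q6',s['joints'][5].round(2),'heading',h.round(3),'shift',d.round(4),'turn',round(t,3),'or',round(t-np.sign(t)*np.pi,3),'f',s['ft_force'].round(1),s['torque'].round(2),'open',round(s['opening'],4))
def knobhead(k,f):
    b=w(f,bar(k))-w(f,np.zeros(3));return np.arctan2(b[0,1],b[0,0])
E
python3 - <<'E'
from h import *
v=np.load('fr.npy');kg=w(v,KG)[0]
plan(kg+[0,0,.13],knobhead(1.25,v))
T=cams.camera_params("top");d=np.load("pics/top0.npz")['d']
def world(c,uv,z):
    n=(np.array(uv,float)-c['K'][:2,2])/[c['K'][0,0],c['K'][1,1]];q=n.copy()
    for _ in range(9): q=n/(1+c['k1']*(q@q))
    return c['R'].T@(np.r_[q,1]*z-c['t'])
X=world(T,(438,207),d[207,438]);print("cap",X, "in frame",R.from_euler('z',-v[2]).apply(X-[v[0],v[1],0]))
print('wrist',cams.camera_params('wrist'))
E
```

```text
t 0.1 grasp [0.1959 0.4867 0.2491] z [-0.001 -0.001 -1.   ] q6 -0.15 heading 2.759 shift [-0.6114 -0.5666 -0.0652] turn 1.375 or -1.767 f [ 0.4 -0.4 -0.5] [-0.08 -0.04  0.02] open 0.0856
cap [ 0.57402323 -0.49792215  0.07377701] in frame [0.14894649 0.03305352 0.07377701]
wrist {'K': array([[293.14173539,   0.        , 262.33858831],
       [  0.        , 293.14173539, 190.11208073],
       [  0.        ,   0.        ,   1.        ]]), 'k1': -0.005259607358428706, 'R': array([[ 0.37263037,  0.92797757, -0.00205962],
       [ 0.89548252, -0.35899797,  0.26311882],
       [ 0.24342896, -0.09989042, -0.96476124]]), 't': array([-0.52458919, -0.0343891 ,  0.37927907])}
```

The manual's scale: shifts go in shares of 0.75 m and turns go in shares of 2 pi rad. Converting my numbers, -0.61 m is -0.8133, -0.565 m is -0.7533, 1.375 rad is 0.2188.

>>> drive_effector:
  segments: {"tx": [-0.1333, -0.8133, -0.8133, -0.8133, -0.8133, -0.8133, -0.8133, -0.8133, -0.8133, -0.8133, -0.8133, -0.8133, -0.8133, -0.8133, -0.8133, -0.8133, -0.8133, -0.8133, -0.8133, -0.8133], "ty": [-0.1333, -0.7533, -0.7533, -0.7533, -0.7533, -0.7533, -0.7533, -0.7533, -0.7533, -0.7533, -0.7533, -0.7533, -0.7533, -0.7533, -0.7533, -0.7533, -0.7533, -0.7533, -0.7533, -0.7533], "tz": [-0.0867, -0.0867, -0.0867, -0.0867, -0.0867, -0.0867, -0.0867, -0.0867, -0.0867, -0.0867, -0.0867, -0.0867, -0.0867, -0.0867, -0.0867, -0.0867, -0.0867, -0.0867, -0.0867, -0.0867], "turn": [0.0239, 0.2188, 0.2188, 0.2188, 0.2188, 0.2188, 0.2188, 0.2188, 0.2188, 0.2188, 0.2188, 0.2188, 0.2188, 0.2188, 0.2188, 0.2188, 0.2188, 0.2188, 0.2188, 0.2188]}
  finger_gap: 0.05

```text
time_s: 2.1
ee_pos: [0.5507, -0.2642, 0.4694]
eef_rot: [-2.418, -2.004, -0.0]
ft_force: [0.1, -0.6, 0.3]
opening: 0.0498
grasp_force: 0.0
```

```bash
python3 - <<'E'
from h import *
import cv2,pickle
v=np.load('fr.npy');kg=w(v,KG)[0]
plan(kg+[0,0,.13],knobhead(1.25,v))
c=cams.camera_params('wrist');p,d=cams.camera('wrist');pickle.dump((c,p,d),open('w1.pkl','wb'))
print(proj(c,w(v,[KG+.012*KZ,KG+.012*KZ+.02*bar(1.25)])))
cv2.imwrite('pics/w1.png',cv2.resize(p[:,:,::-1],(800,600),interpolation=cv2.INTER_CUBIC))
E
```

```text
t 2.1 grasp [ 0.5506 -0.2641  0.3144] z [-0.001  0.001 -1.   ] q6 -0.39 heading 1.384 shift [-0.0029  0.0014 -0.0006] turn 0.0 or -3.141 f [ 0.1 -0.6  0.3] [-0.01  0.    0.01] open 0.0498
[[260.18047877 188.60747127]
 [260.11529565 211.81033309]]
```

View pics/w1.png

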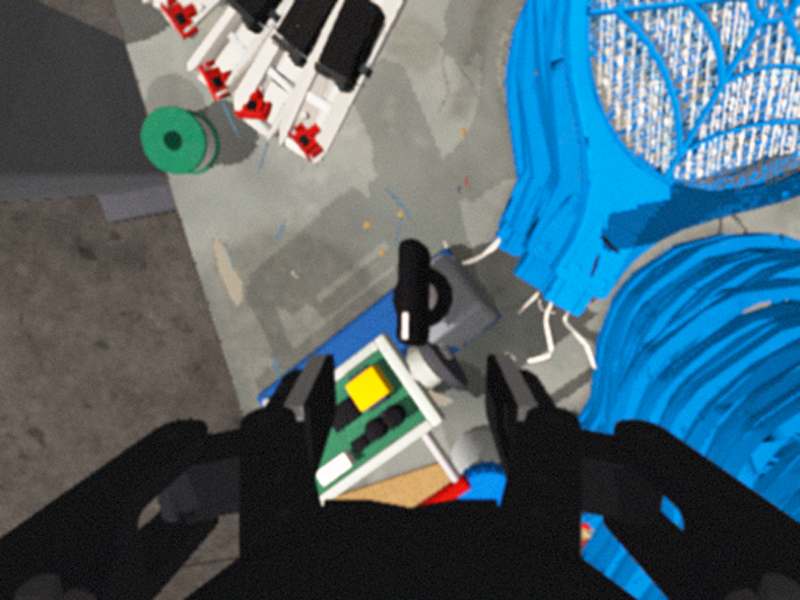

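```bash
python3 - <<'E'
from h import *
import pickle
c,p,d=pickle.load(open('w1.pkl','rb'))
v=np.load('fr.npy');kg=w(v,KG)[0]
z=(c['R']@kg+c['t'])[2]-.012
k2=kg+c['R'][0]*2.8*z/293-c['R'][1]*1.0*z/293;k2[2]=.185;np.save('kg.npy',k2)
print(z,kg,k2,d[180:196:5,255:271:5])
plan(k2+[0,0,.012],knobhead(1.28,v))
print('to 0:',knobhead(0,v)-knobhead(1.28,v))
E
```

```text
0.2517145217079392 [ 0.55142317 -0.26716053  0.185     ] [ 0.55393988 -0.26678957  0.185     ] [[0.25380003 0.25171527 0.25014508 0.25571427]
 [0.2523267  0.25094816 0.25000325 0.25529498]
 [0.25150186 0.24981606 0.24909517 0.25552553]
 [0.25185618 0.24946773 0.24939825 0.25603285]]
t 2.15 grasp [ 0.5507 -0.2638  0.3148] z [-0.  0. -1.] q6 -0.39 heading 1.385 shift [-0.0024  0.0038  0.1178] turn 0.032 or -3.11 f [-0.1 -1.1  0.8] [-0.04  0.05  0.06] open 0.0501
to 0: 1.4201965290830258
```

Converted, 0.118 m is 0.1573, 0.09 m is 0.12, 0.03 rad is 0.0048.

>>> drive_effector:
  segments: {"tx": [-0.0033, -0.0033, -0.0033, -0.0033], "ty": [0.0053, 0.0053, 0.0053, 0.0053], "tz": [0.0667, 0.12, 0.1573, 0.1573], "turn": [0.0048, 0.0048, 0.0048, 0.0048]}

```text
time_s: 2.55
ee_pos: [0.5534, -0.2665, 0.348]
eef_rot: [-2.441, -1.965, 0.004]
ft_force: [-0.6, 0.0, 0.1]
opening: 0.05
grasp_force: 0.0
```

>>> drive_effector:
  segments: {"tx": [0, 0, 0, 0, 0], "ty": [0, 0, 0, 0, 0], "tz": [0, 0, 0, 0, 0], "turn": [0, 0, 0, 0, 0]}
  finger_gap: 0
  grip_force: 30

```text
time_s: 3.05
ee_pos: [0.5523, -0.2673, 0.3545]
eef_rot: [-2.445, -1.966, 0.005]
ft_force: [-16.3, 5.4, 9.2]
opening: 0.0181
grasp_force: 29.6
```

```bash
python3 - <<'E'
from h import *
v=np.load('fr.npy');plan(np.load('kg.npy')+[0,0,.012],knobhead(0,v))
E
```

```text
t 3.05 grasp [ 0.5514 -0.2671  0.1995] z [-0.005  0.001 -1.   ] q6 -0.36 heading 1.354 shift [0.0009 0.0024 0.0025] turn -1.419 or 1.723 f [-16.3   5.4   9.2] [0.79 2.49 0.15] open 0.0181
```

Converted, -0.15 rad is -0.0239.

>>> drive_effector:
  segments: {"tx": [0, 0, 0, 0, 0, 0], "ty": [0, 0, 0, 0, 0, 0], "tz": [0, 0, 0, 0, 0, 0], "turn": [-0.0239, -0.0477, -0.0716, -0.0955, -0.1114, -0.1114]}

```text
time_s: 3.65
ee_pos: [0.5536, -0.2669, 0.355]
eef_rot: [-1.621, -2.691, -0.001]
ft_force: [-8.7, 6.5, 7.6]
opening: 0.0131
grasp_force: 29.8
```

>>> drive_effector:
  segments: {"tx": [0, 0, 0, 0, 0, 0], "ty": [0, 0, 0, 0, 0, 0], "tz": [0, 0, 0, 0, 0, 0], "turn": [-0.0239, -0.0477, -0.0716, -0.0955, -0.1114, -0.1114]}

```text
time_s: 4.25
ee_pos: [0.5543, -0.2652, 0.356]
eef_rot: [0.6, 3.083, 0.005]
ft_force: [-4.2, 17.4, 13.8]
opening: 0.0136
grasp_force: 126.9
```

```bash
python3 - <<'E'
from h import *
v=np.load('fr.npy');plan(np.load('kg.npy')+[0,0,.012],knobhead(0,v))
E
```

```text
t 4.25 grasp [ 0.5546 -0.2647  0.201 ] z [ 0.002  0.003 -1.   ] q6 -1.76 heading 2.757 shift [-0.0002 -0.0022  0.004 ] turn -0.016 or 3.126 f [-4.2 17.4 13.8] [ 1.47  1.77 -0.86] open 0.0136
```

Converted, -0.12 m is -0.16, -0.05 m is -0.0667.

>>> drive_effector:
  segments: {"tx": [0, 0, 0, 0, 0, 0, 0], "ty": [0, 0, 0, 0, 0, 0, 0], "tz": [0, 0, 0, -0.0667, -0.1333, -0.16, -0.16], "turn": [0, 0, 0, 0, 0, 0, 0]}
  finger_gap: 0.045

```text
time_s: 4.95
ee_pos: [0.5543, -0.2685, 0.4765]
eef_rot: [0.604, 3.074, -0.005]
ft_force: [0.6, 0.2, -0.4]
opening: 0.0446
grasp_force: 0.0
```

```bash
python3 - <<'E'
from h import *
import cv2,pickle
v=np.load('fr.npy')
c=cams.camera_params('wrist');p,d=cams.camera('wrist');pickle.dump((c,p,d),open('w2.pkl','wb'))
kg=np.load('kg.npy')
for k in(0,.3):
  b=(w(v,bar(k))-w(v,np.zeros(3)))[0]; 
  print(k,proj(c,[kg+.012*np.r_[w(v,KZ)[0]-w(v,[0,0,0])[0]]+s*b for s in(-.03,.03)])*1.5625)
print(proj(c,w(v,[rod(v[3],.056),rod(v[3],-.056)]))*1.5625)
cv2.imwrite('pics/w2.png',cv2.resize(p[:,:,::-1],(800,600),interpolation=cv2.INTER_CUBIC))
r=rod(v[3]);plan(w(v,r)[0]+[0,0,.09],v[2]+np.pi/2)
E
```

```text
0 [[418.63043267 229.13980857]
 [420.68465677 334.40689502]]
0.3 [[433.13777576 232.54697173]
 [405.42635318 331.93303868]]
[[208.60065863 363.47871207]
 [ 66.12341091 261.96514789]]
t 5.0 grasp [ 0.5547 -0.2688  0.3186] z [ 0.003 -0.002 -1.   ] q6 -1.76 heading 2.753 shift [-0.0282 -0.1838  0.0784] turn -0.87 or 2.271 f [-0.2 -0.5 -1. ] [ 0.02 -0.05  0.01] open 0.0451
```

View pics/w2.png

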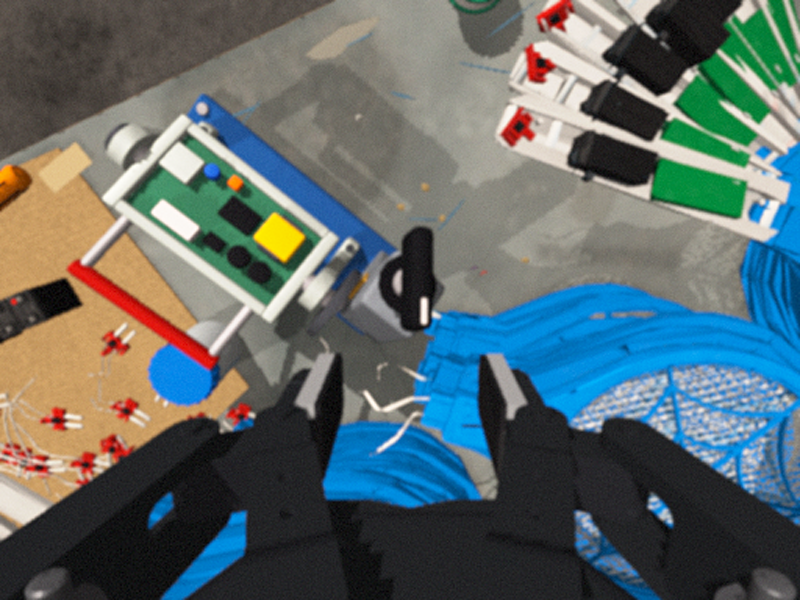

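```bash
python3 - <<'E'
from h import *
import pickle
from scipy.optimize import least_squares
c,p,d=pickle.load(open('w2.pkl','rb'))
v=np.load('fr.npy')
obs=np.array([(213,362),(75,268),(419,280)])/1.5625
T,S=cams.camera_params("top"),cams.camera_params("scene")
tb=(np.array([(440,168),(502,378)])+.5)/5.7-.5+[345,170]
sb=(np.array([(316,208),(337,365)])+.5)/5-.5+[335,190]
P=lambda x:w(x,[rod(x[3],.056),rod(x[3],-.056),KG+.012*KZ])
# residuals in m approx
f=lambda x:np.r_[((proj(c,P(x))-obs)/900).ravel(),((proj(T,P(x)[:2])-tb)/400).ravel(),((proj(S,P(x)[:2])-sb)/400).ravel()]
r=least_squares(f,v[:4]);x=r.x;print(v.round(4),x.round(4));print((f(x)*1000).round(1));np.save('fr2.npy',x)
q=w(x,rod(x[3]))[0];print('rod',q)
plan(q+[0,0,.15],x[2]+np.pi/2)
E
```

```text
[ 0.4757 -0.3813 -1.0888  2.7114  0.0191] [ 0.4781 -0.3801 -1.0851  2.7795]
[ 0.5  2.1 -0.7 -1.5  1.5 -0.5 -0.2 -2.3  2.   1.4 -0.4  1.  -0.2  0.9]
rod [ 0.51517716 -0.45036096  0.14510607]
t 5.0 grasp [ 0.5547 -0.2688  0.3186] z [ 0.003 -0.002 -1.   ] q6 -1.76 heading 2.753 shift [-0.032  -0.183   0.0238] turn -0.874 or 2.268 f [-0.2 -0.5 -1. ] [ 0.02 -0.05  0.01] open 0.0451
```

Converted, -0.183 m is -0.244, -0.05 m is -0.0667, 2.27 rad is 0.3613.

>>> drive_effector:
  segments: {"tx": [-0.0133, -0.0427, -0.0427, -0.0427, -0.0427, -0.0427, -0.0427, -0.0427, -0.0427, -0.0427, -0.0427, -0.0427, -0.0427, -0.0427, -0.0427, -0.0427, -0.0427, -0.0427], "ty": [-0.0667, -0.244, -0.244, -0.244, -0.244, -0.244, -0.244, -0.244, -0.244, -0.244, -0.244, -0.244, -0.244, -0.244, -0.244, -0.244, -0.244, -0.244], "tz": [0, 0.032, 0.032, 0.032, 0.032, 0.032, 0.032, 0.032, 0.032, 0.032, 0.032, 0.032, 0.032, 0.032, 0.032, 0.032, 0.032, 0.032], "turn": [0.0239, 0.3613, 0.3613, 0.3613, 0.3613, 0.3613, 0.3613, 0.3613, 0.3613, 0.3613, 0.3613, 0.3613, 0.3613, 0.3613, 0.3613, 0.3613, 0.3613, 0.3613]}
  finger_gap: 0.04

```text
time_s: 6.8
ee_pos: [0.5147, -0.4498, 0.4469]
eef_rot: [-3.048, -0.756, 0.001]
ft_force: [0.4, -0.8, 0.1]
opening: 0.0401
grasp_force: 0.0
```

```bash
python3 - <<'E'
from h import *
import cv2
x=np.load('fr2.npy');q=w(x,rod(x[3]))[0]
plan(q+[0,0,.003],x[2]+np.pi/2)
c=cams.camera_params('wrist');p,d=cams.camera('wrist')
print(proj(c,w(x,[rod(x[3],.056),rod(x[3],-.056)]))*1.5625)
cv2.imwrite('pics/w3.png',cv2.resize(p[:,:,::-1],(800,600),interpolation=cv2.INTER_CUBIC))
E
```

```text
t 6.8 grasp [ 0.5146 -0.4496  0.2919] z [-0.001  0.001 -1.   ] q6 0.25 heading 0.487 shift [0.0002 0.0011 0.1438] turn 0.001 or -3.141 f [ 0.4 -0.8  0.1] [0.03 0.01 0.04] open 0.0401
[[412.82020679 190.47351307]
 [412.21549155 369.24683451]]
```

View pics/w3.png

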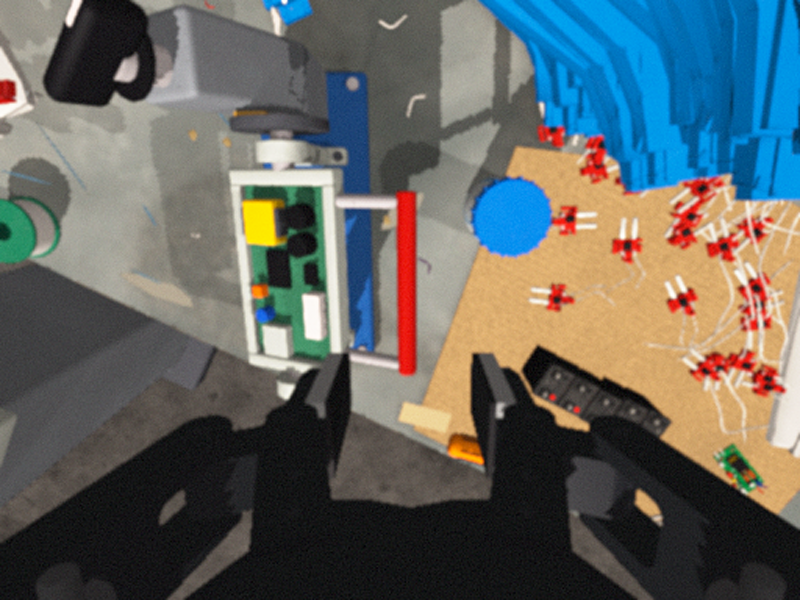

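Converted, 0.143 m is 0.1907, -0.0025 m is -0.0033.

>>> drive_effector:
  segments: {"tx": [0, 0, 0, 0, 0], "ty": [-0.0033, -0.0033, -0.0033, -0.0033, -0.0033], "tz": [0.0667, 0.1333, 0.18, 0.1907, 0.1907], "turn": [0, 0, 0, 0, 0]}

```text
time_s: 7.35
ee_pos: [0.5136, -0.4475, 0.3039]
eef_rot: [-3.048, -0.753, 0.002]
ft_force: [-0.1, 0.2, 1.2]
opening: 0.0401
grasp_force: 0.0
```

>>> drive_effector:
  segments: {"tx": [0, 0, 0, 0, 0], "ty": [0, 0, 0, 0, 0], "tz": [0, 0, 0, 0, 0], "turn": [0, 0, 0, 0, 0]}
  finger_gap: 0
  grip_force: 25

```text
time_s: 7.85
ee_pos: [0.5139, -0.4476, 0.306]
eef_rot: [3.048, 0.752, 0.003]
ft_force: [1.3, -0.4, 2.1]
opening: 0.0109
grasp_force: 25.5
```

```bash
python3 - <<'E'
from h import *
x=np.load('fr2.npy')
plan(w(x,rod(x[3]))[0]+[0,0,.003],x[2]+np.pi/2)
s=bot.state();M=R.from_rotvec(s['eef_rot']).as_matrix();g=s['ee_pos']+.155*M[:,2]
print(R.from_euler('z',-x[2]).apply(g-[x[0],x[1],0]), rod(x[3]))
E
```

```text
t 7.85 grasp [ 0.5143 -0.4479  0.151 ] z [ 0.002 -0.002 -1.   ] q6 0.26 heading 0.484 shift [-0.0003  0.0025  0.0029] turn -0.002 or 3.14 f [ 1.3 -0.4  2.1] [-0.02 -0.29  0.1 ] open 0.0109
[0.07693417 0.00034786 0.15095328] [0.07948978 0.         0.14510607]
```

Converted, -0.083 m is -0.1107, -0.066 m is -0.088.

>>> drive_effector:
  segments: {"tx": [0, 0, 0, 0, 0, 0], "ty": [-0.012, -0.0267, -0.0453, -0.066, -0.088, -0.1107], "tz": [-0.02, -0.036, -0.0493, -0.0587, -0.064, -0.0653], "turn": [0, 0, 0, 0, 0, 0]}

```text
time_s: 8.45
ee_pos: [0.4751, -0.3752, 0.358]
eef_rot: [3.04, 0.749, 0.007]
ft_force: [0.2, -4.4, 3.7]
opening: 0.0107
grasp_force: 26.3
```

```bash
python3 - <<'E'
from h import *
x=np.load('fr2.npy');s=bot.state();M=R.from_rotvec(s['eef_rot']).as_matrix();g=s['ee_pos']+.155*M[:,2]
print(R.from_euler('z',-x[2]).apply(g-[x[0],x[1],0]), rod(1.5),s['ft_force'],s['torque'])
E
```

```text
[-3.81246134e-03 -8.82300284e-05  2.03047749e-01] [-0.00601266  0.          0.19978707] [ 0.16168306 -4.37069287  3.74908316] [-0.8440376  -0.25972754  0.03208509]
```

Converted, 0.085 m is 0.1133, -0.079 m is -0.1053.

>>> drive_effector:
  segments: {"tx": [0, 0, 0, 0, 0, 0, 0, 0, 0, 0], "ty": [-0.0227, -0.0433, -0.0627, -0.0787, -0.0913, -0.1, -0.104, -0.1053, -0.1053, -0.1053], "tz": [0.004, 0.012, 0.024, 0.04, 0.0587, 0.08, 0.096, 0.1133, 0.1133, 0.1133], "turn": [0, 0, 0, 0, 0, 0, 0, 0, 0, 0]}

```text
time_s: 9.45
ee_pos: [0.4378, -0.3038, 0.2686]
eef_rot: [-3.048, -0.752, 0.003]
ft_force: [-4.3, 0.5, -1.1]
opening: 0.0106
grasp_force: 29.8
```

```bash
python3 - <<'E'
from h import *
x=np.load('fr2.npy');s=bot.state();M=R.from_rotvec(s['eef_rot']).as_matrix();g=s['ee_pos']+.155*M[:,2]
print(R.from_euler('z',-x[2]).apply(g-[x[0],x[1],0]),s['ft_force'],s['torque'])
import pickle
o={}
for n in('top','scene','wrist'): o[n]=(cams.camera_params(n),)+tuple(cams.camera(n))
pickle.dump(o,open('o4.pkl','wb'))
# fit plane of board by top depth
import cv2
c,p,d=o['top']; B=w(x,[[a,b,.115] for a in(-.030,.030) for b in(-.055,.055)]);uv=proj(c,B).round().astype(int);print(uv)
def pts(c,p,d):
    m=np.zeros(d.shape,np.uint8);q=proj(c,B);cv2.fillConvexPoly(m,cv2.convexHull(q.astype(np.float32)).astype(int),1)
    r,cc=np.nonzero(m&(d>0).astype(np.uint8));n=(np.c_[cc,r]-c['K'][:2,2])/c['K'][0,0];k=n.copy()
    for _ in range(9):k=n/(1+c['k1']*(k**2).sum(1,keepdims=True))
    z=d[r,cc][:,None];X=(np.c_[k,np.ones(len(k))]*z-c['t'])@c['R'];return R.from_euler('z',-x[2]).apply(X-[x[0],x[1],0])
for n in('top','scene'):
    X=pts(*o[n]);X=X[abs(X[:,2]-.115)<.02];A=np.c_[X[:,:2],np.ones(len(X))];
    for _ in range(3):
        s,_r,_,_=np.linalg.lstsq(A,X[:,2],rcond=None);e=abs(A@s-X[:,2]);k=e<.006;A,X=A[k],X[k]
    print(n,len(X),'z=',s,'cradle est',np.arctan(-s[0]))
E
```

```text
[-0.08654951 -0.00019249  0.11357417] [-4.31667333  0.46774202 -1.12409198] [0.1558786  0.56144508 0.14185064]
[[393 247]
 [383 209]
 [413 242]
 [402 205]]
top 23 z= [0.02186645 0.09854719 0.12157364] cradle est -0.021862967806351684
scene 565 z= [-0.03393783 -0.01416658  0.11487644] cradle est 0.033924804659790676
```

Converted, -0.2 m is -0.2667, -0.15 m is -0.2.

>>> drive_effector:
  segments: {"tx": [0, 0, 0, 0, 0, 0, 0, 0, 0], "ty": [0, 0, 0, 0, 0.0267, 0.08, 0.08, 0.08, 0.08], "tz": [0, 0, 0, -0.0667, -0.1333, -0.2, -0.2667, -0.2667, -0.2667], "turn": [0, 0, 0, 0, 0, 0, 0, 0, 0]}
  finger_gap: 0.04

```text
time_s: 10.5
ee_pos: [0.4664, -0.3575, 0.4718]
eef_rot: [3.044, 0.751, 0.006]
ft_force: [-0.2, -0.0, -0.2]
opening: 0.0402
grasp_force: 0.0
```

```bash
python3 - <<'E'
from h import *
import cv2
x=np.load('fr2.npy')
c=cams.camera_params('wrist');p,d=cams.camera('wrist')
np.savez('w5.npz',d=d)
n0=np.mgrid[0:384,0:512][::-1].reshape(2,-1).T;n=(n0-c['K'][:2,2])/c['K'][0,0]
X=(np.c_[n,np.ones(len(n))]*d.reshape(-1,1)-c['t'])@c['R'];X=R.from_euler('z',-x[2]).apply(X-[x[0],x[1],0])
red=(p[...,0]>110)&(p[...,1]<70)&(p[...,2]<70);red=red.ravel()
r=red&(abs(X[:,0]+.085)<.02)&(abs(X[:,1])<.07)&(abs(X[:,2]-.12)<.04);print('rod',r.sum(),np.median(X[r],0),np.percentile(X[r,2],[10,90]))
m=(abs(X[:,0])<.032)&(abs(X[:,1])<.055)&(abs(X[:,2]-.117)<.012)
A=np.c_[X[m][:,:2],np.ones(m.sum())];s=np.linalg.lstsq(A,X[m,2],rcond=None)[0];e=abs(A@s-X[m,2]);s=np.linalg.lstsq(A[e<.003],X[m,2][e<.003],rcond=None)[0]
print(m.sum(),s)
cv2.imwrite('pics/w5.png',cv2.resize(p[:,:,::-1],(800,600)))
plan(np.load('kg.npy')+[0,0,.14],knobhead(0,x))
E
```

```text
rod 954 [-0.0862712   0.00311448  0.1236095 ] [0.12155098 0.12483039]
5515 [-0.03067251 -0.00153452  0.11728397]
t 10.55 grasp [ 0.4664 -0.3574  0.3143] z [ 0.002 -0.001 -1.   ] q6 0.3 heading 0.484 shift [ 0.1196 -0.0395 -0.0107] turn 0.848 or -2.293 f [-1.1  0.1 -0.5] [ 0.01 -0.02 -0.05] open 0.0398
```

View pics/w5.png

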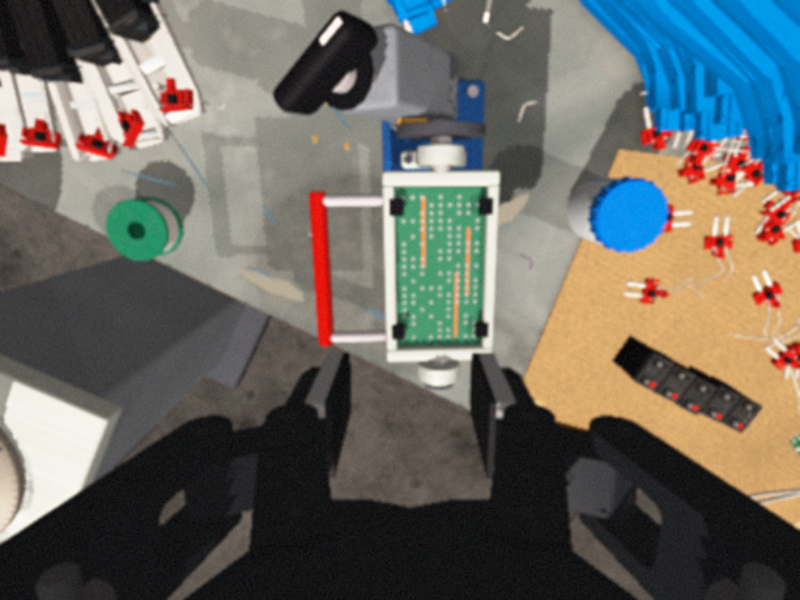

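The manual's scale: shifts go in shares of 0.75 m and turns go in shares of 2 pi rad. Converting my numbers, 0.12 m is 0.16, -0.04 m is -0.0533, -2.29 rad is -0.3645.

>>> drive_effector:
  segments: {"tx": [0.0533, 0.16, 0.16, 0.16, 0.16, 0.16, 0.16, 0.16, 0.16, 0.16, 0.16, 0.16, 0.16, 0.16, 0.16, 0.16, 0.16, 0.16], "ty": [-0.0173, -0.0533, -0.0533, -0.0533, -0.0533, -0.0533, -0.0533, -0.0533, -0.0533, -0.0533, -0.0533, -0.0533, -0.0533, -0.0533, -0.0533, -0.0533, -0.0533, -0.0533], "tz": [-0.0147, -0.0147, -0.0147, -0.0147, -0.0147, -0.0147, -0.0147, -0.0147, -0.0147, -0.0147, -0.0147, -0.0147, -0.0147, -0.0147, -0.0147, -0.0147, -0.0147, -0.0147], "turn": [-0.0239, -0.3645, -0.3645, -0.3645, -0.3645, -0.3645, -0.3645, -0.3645, -0.3645, -0.3645, -0.3645, -0.3645, -0.3645, -0.3645, -0.3645, -0.3645, -0.3645, -0.3645]}
  finger_gap: 0.045

```text
time_s: 12.35
ee_pos: [0.5538, -0.2657, 0.4781]
eef_rot: [-0.576, -3.086, -0.002]
ft_force: [-0.3, -0.0, -0.1]
opening: 0.045
grasp_force: 0.0
```

```bash
python3 - <<'E'
from h import *
x=np.load('fr2.npy');plan(np.load('kg.npy')+[0,0,.013],knobhead(0,x))
E
```

```text
t 12.35 grasp [ 0.5534 -0.2655  0.3231] z [-0.002  0.002 -1.   ] q6 -1.77 heading 2.773 shift [-0.0012 -0.0011  0.1251] turn -0.004 or 3.137 f [-0.3 -0.  -0.1] [-0.02  0.02 -0.02] open 0.045
```

Converted, 0.125 m is 0.1667, 0.1 m is 0.1333.

>>> drive_effector:
  segments: {"tx": [-0.0013, -0.0013, -0.0013, -0.0013], "ty": [-0.0013, -0.0013, -0.0013, -0.0013], "tz": [0.0667, 0.1333, 0.1667, 0.1667], "turn": [0, 0, 0, 0]}

```text
time_s: 12.75
ee_pos: [0.5534, -0.2666, 0.3498]
eef_rot: [-0.574, -3.079, -0.006]
ft_force: [0.2, -0.7, -0.0]
opening: 0.0448
grasp_force: 0.0
```

>>> drive_effector:
  segments: {"tx": [0, 0, 0, 0, 0], "ty": [0, 0, 0, 0, 0], "tz": [0, 0, 0, 0, 0], "turn": [0, 0, 0, 0, 0]}
  finger_gap: 0
  grip_force: 40

```text
time_s: 13.25
ee_pos: [0.5553, -0.2656, 0.3567]
eef_rot: [0.574, 3.085, 0.004]
ft_force: [3.5, 8.3, -2.4]
opening: 0.0172
grasp_force: 37.3
```

>>> drive_effector:
  segments: {"tx": [0, 0, 0, 0, 0, 0], "ty": [0, 0, 0, 0, 0, 0], "tz": [0, 0, 0, 0, 0, 0], "turn": [0.0239, 0.0477, 0.0716, 0.0955, 0.1114, 0.1114]}

```text
time_s: 13.85
ee_pos: [0.5537, -0.2665, 0.3577]
eef_rot: [-1.602, -2.702, 0.0]
ft_force: [-9.0, 5.8, 6.3]
opening: 0.0131
grasp_force: 39.5
```

>>> drive_effector:
  segments: {"tx": [0, 0, 0, 0, 0, 0], "ty": [0, 0, 0, 0, 0, 0], "tz": [0, 0, 0, 0, 0, 0], "turn": [0.0239, 0.0477, 0.0716, 0.0955, 0.1114, 0.1114]}

```text
time_s: 14.45
ee_pos: [0.552, -0.2663, 0.3584]
eef_rot: [-2.428, -1.987, 0.005]
ft_force: [-21.6, 7.0, 15.7]
opening: 0.0132
grasp_force: 111.5
```

```bash
python3 - <<'E'
from h import *
x=np.load('fr2.npy');plan(np.load('kg.npy')+[0,0,.013],knobhead(1.3,x))
E
```

```text
t 14.45 grasp [ 0.5512 -0.2662  0.2034] z [-0.005  0.001 -1.   ] q6 -0.37 heading 1.372 shift [-0.0001  0.0029  0.0054] turn 0.036 or -3.106 f [-21.6   7.   15.7] [1.3  2.55 0.63] open 0.0132
```

Converted, 0.12 rad is 0.0191.

>>> drive_effector:
  segments: {"tx": [0, 0, 0], "ty": [0, 0, 0], "tz": [0, 0, 0], "turn": [0.0095, 0.0191, 0.0191]}

```text
time_s: 14.75
ee_pos: [0.552, -0.2662, 0.3584]
eef_rot: [-2.539, -1.843, 0.006]
ft_force: [-22.3, 6.5, 13.5]
opening: 0.0132
grasp_force: 129.9
```

>>> drive_effector:
  segments: {"tx": [0, 0, 0, 0, 0, 0, 0, 0], "ty": [0, 0, 0, 0, 0, 0, 0, 0], "tz": [0, 0, 0, -0.0667, -0.1333, -0.1733, -0.1733, -0.1733], "turn": [0, 0, 0, 0, 0, 0, 0, 0]}
  finger_gap: 0.045

```text
time_s: 15.55
ee_pos: [0.5544, -0.2672, 0.4856]
eef_rot: [2.542, 1.842, 0.002]
ft_force: [0.5, -0.3, -0.4]
opening: 0.0448
grasp_force: 0.0
```

```bash
python3 - <<'E'
from h import *
import cv2
x=np.load('fr2.npy');kg=np.load('kg.npy')
plan(kg,knobhead(1.3,x))
c=cams.camera_params('wrist');p,d=cams.camera('wrist')
kz=(w(x,KZ)-w(x,[0,0,0]))[0]
for k in(1.0,1.15,1.3):
  b=(w(x,bar(k))-w(x,np.zeros(3)))[0]
  print(k,proj(c,[kg+.012*kz+s*b for s in(-.03,.03)])*1.5625)
cv2.imwrite('pics/w6.png',cv2.resize(p[:,:,::-1],(800,600),interpolation=cv2.INTER_CUBIC))
n0=np.mgrid[0:384,0:512][::-1].reshape(2,-1).T;n=(n0-c['K'][:2,2])/c['K'][0,0]
X=(np.c_[n,np.ones(len(n))]*d.reshape(-1,1)-c['t'])@c['R'];X=R.from_euler('z',-x[2]).apply(X-[x[0],x[1],0])
red=(p[...,0]>110)&(p[...,1]<70)&(p[...,2]<70);red=red.ravel()
r=red&(abs(X[:,0]+.085)<.02)&(abs(X[:,1])<.07)&(abs(X[:,2]-.12)<.04);print('rod',r.sum(),np.median(X[r],0))
m=(abs(X[:,0])<.032)&(abs(X[:,1])<.055)&(abs(X[:,2]-.117)<.012)
A=np.c_[X[m][:,:2],np.ones(m.sum())];s=np.linalg.lstsq(A,X[m,2],rcond=None)[0];e=abs(A@s-X[m,2]);s=np.linalg.lstsq(A[e<.003],X[m,2][e<.003],rcond=None)[0]
print(m.sum(),s)
E
```

```text
t 15.55 grasp [ 0.5547 -0.2674  0.3306] z [ 0.002 -0.001 -1.   ] q6 -0.26 heading 1.254 shift [ 0.0004 -0.0013  0.1456] turn -0.082 or 3.059 f [ 0.5 -0.3 -0.4] [-0.04 -0.01 -0.05] open 0.0448
1.0 [[383.94713782 237.7241955 ]
 [419.18890332 330.33547083]]
1.15 [[390.53392438 234.87925695]
 [412.12744875 332.82030662]]
1.3 [[397.4238541  233.06345457]
 [404.89138159 334.13638163]]
rod 739 [-0.08754072  0.0033627   0.12373006]
3087 [-0.02696357 -0.00066645  0.11744543]
```

View pics/w6.png

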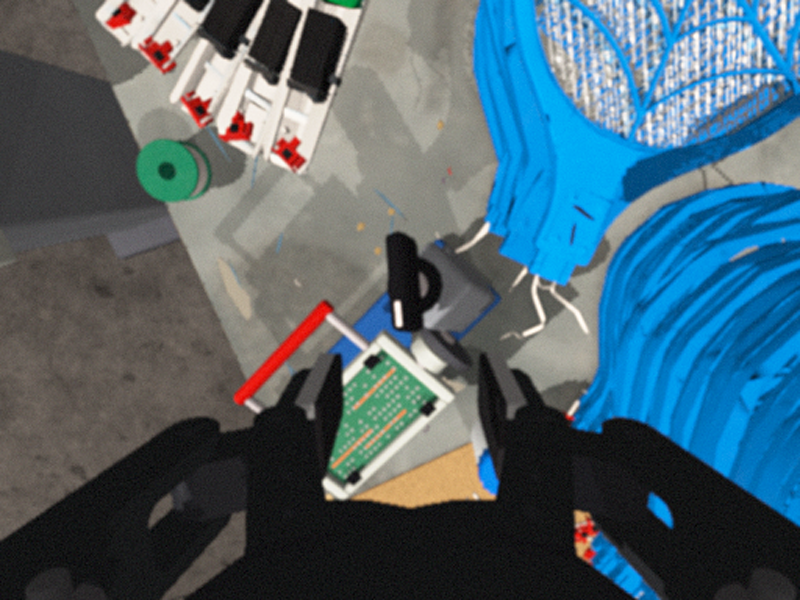

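```bash
python3 -c "
from rig import bot, cams
print(bot.finish_job())"
```

```text
the job is handed in; nothing more can be done
None
```

The board now lies level with its solder side up (cradle measured at about 0.03 rad) and the T-knob is turned clockwise to about its tight stop (about 1.3 rad). I handed the job in about 16 s into the 64 s limit; no verdict came back, and the spool, tin and cutters weren't touched.

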